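Take a clean microphone grille from the drying cabinet with tongs

TASK

The washed microphone grilles are dry: raise the drying cabinet's front sash fully by its handle and leave it up, then pick up the tongs and with them take the ball-shaped grille out through the front opening. Finish while holding it in the tongs, still, about 10 cm above the middle of the steel tray, for inspection. Never touch the clean grille with the gripper or arm and do not drop it, and leave the other grilles and the microphone on the desk where they are.

Things in the scene. Friction and masses are not known exactly. Their poses are not given: they have to be found in the camera images.
- cabinet: Benchtop drying cabinet, fixed: white plinth, clear sides, wire roof (170 mm above the desk) and wire back, sash in front. Origin on the desk, in the sash's plane, middle of its width; x points into the cabinet, away from the robot, y to its left, z up. The plinth's front is at x = -11 mm; nothing else stands out in front.
- cabinet_floor (a point): Middle of the front opening's lower edge, in the sash's plane, at the height of the cabinet floor and sill, 50 mm above the desk; axes as the cabinet's. Inside, the floor runs from x = 15 to 168 mm and is 340 mm wide. The sash slides in two posts, 28 mm deep, 322 mm tall, their inner faces at y = -165 and +165 mm.
- sash (a joint): Clear sash in an aluminium frame (12 mm thick, 116 mm high), slides straight up: 0 = down on the sill, 0.11 m = fully up; its lower edge is 50 mm + this value above the desk. It stays where it is left; lifting takes about 10 N, lowering about 3 N.
- sash_handle (a point): Middle of the sash's lift handle: a round steel bar 12 mm thick, 116 mm long, lying along the cabinet's y, 36 mm above the sash's top edge on two thin posts 52 mm either side of this point. It is 202 mm above the desk with the sash down, and then 32 mm above the wire roof, which lies behind it. Moves with the sash; axes as the cabinet's.
- tongs_grip (a point): Middle of the grip zone of the stainless spring tongs lying flat on the desk: on their midline, half-way up their 22 mm high arms; x points to the tips, z up. The arms measure 50 mm over their outsides here when sprung open, 35 mm when closed on the ball grille, 15 mm when the tips touch. They are straight and flat from 65 mm behind to 40 mm ahead of this point.
- tongs_tips (a point): Point on the tongs' midline between the middles of the two tip pads, half-way up, 150 mm ahead of tongs_grip; same axes. The pads are 32 mm long, 22 mm high and end 18 mm ahead of this point. Their gap is 84 mm when open (90 mm over their outsides); they are parallel at 48 mm, on the ball grille.
- tongs: The whole tongs; origin on their underside, 11 mm under tongs_grip, same axes. The pivot is 110 mm behind, the end ring 142 mm behind. 105 g, about balanced at tongs_grip. Both arms move evenly; the spring pushes each out with 5.5 N at tongs_grip when open, 8 N on the grille. The tips press with about 0.4 x the grip force less 3.5 N.
- ball_grille_center (a point): The grille to take, ball-shaped, steel mesh, 48 mm across, 56 mm tall, about 65 g. Domed top, a straight upright band 48 mm across from 22 to 34 mm above the foot, a narrower collar (35 mm) below. Stands upright on the cabinet floor about 60 mm behind the sash's plane, at about -90, 0 or +90 mm along the cabinet's y. Point on its axis, 28 mm above its foot.
- ball_grille: The whole ball grille; origin at the middle of its foot, z up along its axis.
- flat_grille_center (a point): Another grille, to be left standing: a cylinder with a flat top, 39 mm across, 43 mm tall, in another of the three places. Point at its middle, half-way up.
- slim_grille_center (a point): A small slim grille, to be left standing: a cylinder 25 mm across, 34 mm tall, in the third of the three places. Point at its middle, half-way up.
- tray_center (a point): Shallow rectangular steel tray on the desk, fixed, empty, 190 x 150 mm, 18 mm high, on one side in front of the cabinet; the tongs lie on the other side (either may be left or right). Point at the middle of its inner floor, 3 mm above the desk.
- tray: The whole steel tray; origin under its middle, on the desk; x along its 190 mm side.
- open_mic_center (a point): Black hand-held microphone without its grille, 180 mm long, lying on two rubber rests between the robot and the cabinet, 43 mm tall; leave it. Point at its middle, 24 mm above the desk.
Mind the look-alikes: they are no part of the job. Leave any pink or turquoise look-alike of the ball_grille alone.

How it is judged:
On the way, in this order (a step that is already met when the one before it is completed fails the run):
1. the sash is raised fully (within 15 mm of the top) (value of joint sash above 0.095 m), for 0.2 s.
2. the tongs are gripped and lifted off the desk (height (world z) of tongs_grip above 0.035 m and contact force between the fingers and tongs above 1 N), for 0.2 s.
3. the ball grille, held by the tongs, is out in front of the cabinet, above the desk, with the sash up (x of ball_grille_center in the frame of cabinet below -0.04 m and contact force between tongs and ball_grille above 0.5 N and contact force between the fingers and tongs above 1 N and height (world z) of ball_grille_center above 0.045 m and value of joint sash above 0.09 m), for 0.1 s.
At the end, for the whole second after the job is handed in: Robot still grips the tongs and the tongs hold the ball grille (its centre within 35 mm of the tips' middle), at rest, centre within 60 mm sideways of the tray's middle and 80 to 220 mm above the desk, tray untouched; sash still up (at least 90 of 110 mm) (horizontal distance between ball_grille_center and tray_center below 0.06 m and height (world z) of ball_grille_center between 0.08 and 0.22 m and contact force between tongs and ball_grille above 0.5 N and contact force between the fingers and tongs above 1 N and distance between ball_grille_center and tongs_tips below 0.035 m and contact force between each of ball_grille, tongs and tray below 0.05 N and linear speed of ball_grille below 0.03 m/s and value of joint sash above 0.09 m); the arm keeps its last pose, push and grip.
It fails at once if the gripper or arm touches the ball grille (contact force between any of the fingers, the arm and ball_grille above 0.3 N).
It fails at once if the ball grille is dropped (its centre under 45 mm above the desk) (height (world z) of ball_grille_center below 0.045 m).
It fails at once if another grille is moved by more than 25 mm (distance of any of flat_grille_center, slim_grille_center from where it was at the start of the episode above 0.025 m).
It fails at once if the open microphone is moved by more than 40 mm (distance of open_mic_center from where it was at the start of the episode above 0.04 m).
It also fails if it takes over 72 s, if anything falls off the work surface, if the arm or the gripper's body presses on something with over 40 N, if the wrist force passes 120 N, or if a joint passes its speed limit or range.

ROBOT

A 6-joint arm with a two-finger parallel gripper is mounted at the origin on the work surface. World frame = base frame: x ahead of the robot, y to its left, z up, the work surface at z = 0. Lengths are in m, angles in rad, forces in N, time in s.
With the tool pointing down it reaches from about 0.15 to 0.775 m from the base axis. Payload 6.1 kg.
Tool frame: the origin (TCP) lies midway between the tips of the shut fingers; the grasp point (between the pads) lies 19 mm behind it (manip.tcp_to_grasp is the distance from the TCP to the grasp point, in m); z points along the fingers, y is the line along which they close (so a half turn about z gives the same grasp; the last joint's range is limited). The gripper opens to 85 mm and grips with 20 to 120 N. Pads are 22 mm wide; open, the fingers measure 114 mm over their backs; the gripper's body (76 mm by 85 mm) begins 54 mm behind the grasp point. The pads swing forward as they close: fully open they stand 13 mm farther back than shut.
Start: joints at [-1.12, 0.126, -0.04, 1.405, 0, 1.571], TCP at [0.229, -0.473, 0.231] pointing down, gripper open.
Joint ranges: [-2.72, 2.72], [-0.95, 1.95], [-1.27, 1.35], [-1.78, 2.02], [-1.46, 1.47], [-3.14, 3.14]. Speed limits (rad/s): [2.39, 2.39, 3.01, 3.14, 3.14, 3.14].

INTERFACE

Orientations are given as a unit quaternion [w, x, y, z].
In Python, from workcell import manip gives the robot as it stands.
- The arm moves only by the tool jog_arm, never from a script. Its arguments are lists of equal length, an entry for each row: "rot": the turn, a rotation vector about the world's x, y, z normalised to -1 to 1, where 1 is pi/2 rad, a list of three; "delta_pos": the shift along the world's x, y, z normalised to -1 to 1, where 1 is 0.75 m, a list of three; "fingers": the opening, from 0 (shut) to 1 (fully open). A call has 1 to 10 rows; each row shifts and turns the commanded pose from where the row before left it; what a row does not reach is not made up. A row lasts 1/10 s, in which the tool goes at most 50 mm and 8.59 degrees, less where a joint would pass 70% of its speed; a pose out of reach is approached as far as the arm can. A call with a number of a shift or a turn outside -1 to 1 is refused whole. A call with a gripper value outside its range is refused whole. The fingers move at their own pace and stop on an object; "newtons" is the grip in N (left out, the last holds). Time passes only in rows, so rows that do not move let the fingers close. It gives the time, the measured TCP pose, the force, the opening and the grip force at its end, in the units of the state.
- manip.get_obs(): the state, without advancing time (a new reading comes with each control period).
- manip.get_image(name): name is "side" or "top" or "wrist"; returns (picture, depth): 420x560x3 uint8, blue, green, red; 420x560 float32, m along the optical axis (not along the pixel's ray), 0 where there is no reading.
- manip.calibration(name): a dict with "fx", "fy", "cx", "cy" (pixels), "distortion" ([k1, k2, p1, p2, k3] as OpenCV has them; the pictures are not rectified), "R" (3x3) and "t" (3): a world point X has camera coordinates R X + t; the wrist camera has in their place "mount" (4x4, takes a point from camera to tool coordinates, whose origin is the TCP and whose axes are the flange's). Camera axes: x right, y down, z forward; pixel columns grow to the right and rows downward; lengths in m; the calibration is good to about 2 mm. A picture is of the moment at which its call begins: read the wrist's pose just before it. calibration takes no time and is no camera call.
- manip.job_done(): hands the job in; it is judged then, once.
Trained networks look in the newest picture that a camera, given by its name, has taken for a name from the list of things; names that differ only in an ending like _2 or _b are one class to them, and where a whole thing is asked for, a point or a joint stands for the part that bears it (a point fixed in the world has none). Each returns a list of dicts, best first, with "p" (0 to 1); they miss things now and then, are a little off and sometimes report something else, mostly with a low value. They report only what shows in the picture. A call takes as long as a camera call. They do not tell look-alikes from the thing itself.
- manip.spot_in(target, camera): "point" ([x, y, z] in m, in world coordinates, good to about 4 mm: the middle of the surface that is visible of it).
- manip.trace(target, camera): "region" (420x560 bool, what is visible of it).
- manip.tip_of(target, camera): "point" ([x, y, z] in m, in world coordinates, good to about 4 mm: a listed point, or the origin of a listed thing).
The state is a dict: "time": time; "joints": joint angles; "qd": joint speeds; "effort": joint torques, N m; "ee_pos": TCP position; "orientation": TCP orientation; "force": force on the tool from outside, world axes, zero at the start; "moment": the same for the moment, N m; "finger_gap": finger opening in m; "grip_force": force on a finger pad.
Only numpy, scipy, OpenCV 4.12 (cv2) and the standard library are available. Lean on these libraries where they do the work, as an engineer would, in place of code of your own. Each camera call takes 0.05 s, during which the arm holds its last target. There are 200 camera calls.

## Working session

There is one attempt and no reset: what is moved stays moved. The work goes in short steps, Python scripts to look and compute and a tool call to move; the robot and the scene stay as the last step left them, time stands still between calls to the robot, and variables do not carry over. Pictures are saved under pics/ and viewed, at most 10 in all, crops included, and the job is handed in when it is done.

Besides the shell and the picture viewer there is one more tool, called after "Request:" as a command line: name --argument value ..., lists and objects as JSON in quotes. jog_arm: Moves the arm, as the interface text tells. Its arguments: {"type":"object","properties":{"rot":{"type":"array"},"delta_pos":{"type":"array"},"fingers":{"type":"array"},"newtons":{"type":"number"}},"required":["rot","delta_pos","fingers"]}

```bash
ls; mkdir -p pics; python3 - <<'E'
from workcell import manip
import cv2,numpy as np
for c in ("top","side"):
    im,d=manip.get_image(c); cv2.imwrite(f"pics/{c}0.png",im)
    for n in ["cabinet","cabinet_floor","sash_handle","tongs_grip","tongs_tips","ball_grille_center","flat_grille_center","slim_grille_center","tray_center","open_mic_center"]:
        print(c,n,[(np.round(r["point"],3).tolist(),round(r["p"],2)) for r in manip.tip_of(n,c)][:4])
o=manip.get_obs();print(o["time"],o["ee_pos"],o["orientation"],o["finger_gap"])
E
```

```text
pics
top cabinet [([0.621, -0.006, -0.002], 0.64)]
top cabinet_floor [([0.614, -0.002, 0.049], 0.56)]
top sash_handle [([0.614, -0.006, 0.208], 0.9), ([0.514, -0.346, 0.007], 0.58)]
top tongs_grip [([0.515, -0.348, 0.01], 0.94)]
top tongs_tips []
top ball_grille_center [([0.52, 0.093, 0.025], 0.9), ([0.635, 0.247, 0.027], 0.8), ([0.684, -0.002, 0.075], 0.73), ([0.524, -0.122, 0.028], 0.68)]
top flat_grille_center [([0.674, 0.089, 0.073], 0.5)]
top slim_grille_center [([0.69, -0.089, 0.07], 0.58)]
top tray_center [([0.452, 0.319, 0.001], 0.55)]
top open_mic_center [([0.388, -0.001, 0.021], 0.63)]
side cabinet [([0.619, -0.006, -0.001], 0.97)]
side cabinet_floor [([0.617, -0.014, 0.05], 0.76)]
side sash_handle [([0.615, -0.005, 0.209], 0.86), ([0.682, 0.001, 0.05], 0.68)]
side tongs_grip [([0.515, -0.341, 0.013], 0.6)]
side tongs_tips [([0.668, -0.354, 0.015], 0.68), ([0.614, -0.011, 0.051], 0.47)]
side ball_grille_center [([0.634, 0.251, 0.026], 0.87), ([0.523, -0.119, 0.027], 0.75), ([0.52, 0.09, 0.028], 0.55), ([0.683, -0.0, 0.078], 0.53)]
side flat_grille_center [([0.668, 0.087, 0.069], 0.43)]
side slim_grille_center [([0.692, -0.088, 0.07], 0.47)]
side tray_center [([0.453, 0.32, 0.002], 0.84)]
side open_mic_center [([0.388, 0.001, 0.024], 0.92)]
1.1 [ 0.22872572 -0.4725555   0.23131058] [1.78434588e-05 9.74708889e-01 2.23478370e-01 9.87151444e-06] 0.08542848119797833
```

View pics/top0.png

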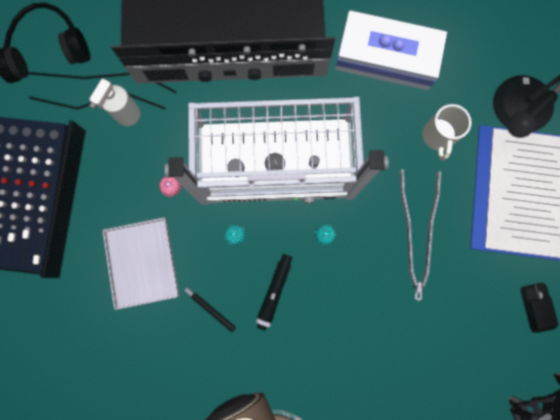

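View pics/side0.png

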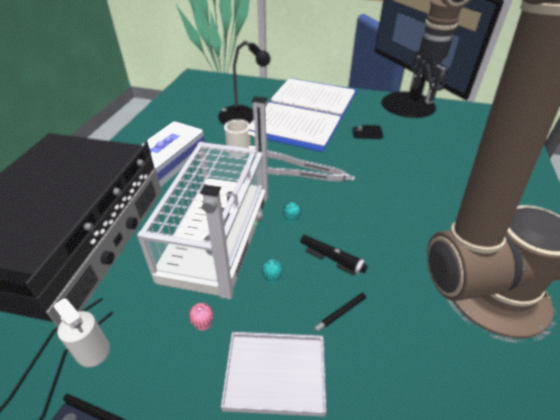

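The real ball grille is the grey ball in the cabinet's middle place, at top pixel (275,160). Possible confusions are turquoise balls at (234,233) and (326,233), a pink ball at (170,186), the flat grille at (236,165) and the slim grille at (314,161). Next I'll crop in to check this and measure the yaws.

```bash
cat > h.py <<'E'
from workcell import manip
import cv2,numpy as np
def world(cam,mask,d):
    c=manip.calibration(cam); v,u=np.nonzero(mask&(d>0))
    K=np.array([[c["fx"],0,c["cx"]],[0,c["fy"],c["cy"]],[0,0,1]])
    p=cv2.undistortPoints(np.stack([u,v],1).astype(float)[:,None],K,np.array(c["distortion"]))[:,0]
    z=d[v,u][:,None]; X=np.hstack([p*z,z]).astype(float)
    if "mount" in c:
        from scipy.spatial.transform import Rotation as R
        o=manip.get_obs(); M=np.array(c["mount"]); q=o["orientation"]
        return (X@M[:3,:3].T+M[:3,3])@R.from_quat(np.r_[q[1:],q[0]]).as_matrix().T+o["ee_pos"]
    return (X-c["t"])@np.array(c["R"])
E
python3 - <<'E'
from h import *
im,d=manip.get_image("top")
cv2.imwrite("pics/crop.png",cv2.resize(im[90:215,160:395],None,fx=3.2,fy=3.2,interpolation=cv2.INTER_CUBIC))
for n in ("sash_handle","tongs","cabinet"):
    for r in manip.trace(n,"top")[:2]:
        P=world("top",r["region"],d); print(n,r["p"],len(P))
        if n=="sash_handle": P=P[P[:,2]>.19]
        if n=="tongs": P=P[(P[:,2]<.05)]
        if n=="cabinet": P=P[P[:,2]>.30]
        if len(P)<10: continue
        print(" min",P.min(0).round(3),"max",P.max(0).round(3),"med",np.median(P,0).round(3))
        if n=="tongs":
            for a in np.arange(.36,.70,.03):
                s=P[abs(P[:,0]-a)<.008]
                if len(s): print("  x%.3f y %.3f..%.3f mid %.4f z%.3f"%(a,s[:,1].min(),s[:,1].max(),(s[:,1].min()+s[:,1].max())/2,np.median(s[:,2])))
        else:
            k=np.polyfit(P[:,1],P[:,0],1); print(" x= %.4f*y+%.4f"%tuple(k))
            for s in (P[:,1]>0,P[:,1]<0): print("  ",P[s].mean(0).round(4))
E
```

```text
sash_handle 0.9 2597
 min [ 0.609 -0.063  0.191] max [0.624 0.051 0.219] med [ 0.616 -0.006  0.214]
 x= -0.0450*y+0.6158
   [0.6146 0.0255 0.2135]
   [ 0.6172 -0.0315  0.214 ]
tongs 0.98 894
 min [ 0.373 -0.397 -0.004] max [ 0.68  -0.307  0.027] med [ 0.53  -0.337  0.015]
  x0.390 y -0.345..-0.335 mid -0.3398 z0.013
  x0.420 y -0.357..-0.326 mid -0.3417 z0.019
  x0.450 y -0.363..-0.322 mid -0.3428 z0.017
  x0.480 y -0.367..-0.322 mid -0.3441 z0.015
  x0.510 y -0.371..-0.320 mid -0.3454 z0.016
  x0.540 y -0.374..-0.320 mid -0.3473 z0.012
  x0.570 y -0.380..-0.316 mid -0.3482 z0.013
  x0.600 y -0.387..-0.311 mid -0.3487 z0.019
  x0.630 y -0.393..-0.307 mid -0.3502 z0.015
  x0.660 y -0.396..-0.307 mid -0.3516 z0.016
cabinet 0.68 16132
 min [ 0.592 -0.203  0.3  ] max [0.643 0.191 0.325] med [ 0.616 -0.168  0.321]
 x= -0.0470*y+0.6161
   [0.608  0.17   0.3189]
   [ 0.6247 -0.1828  0.3189]
```

View pics/crop.png

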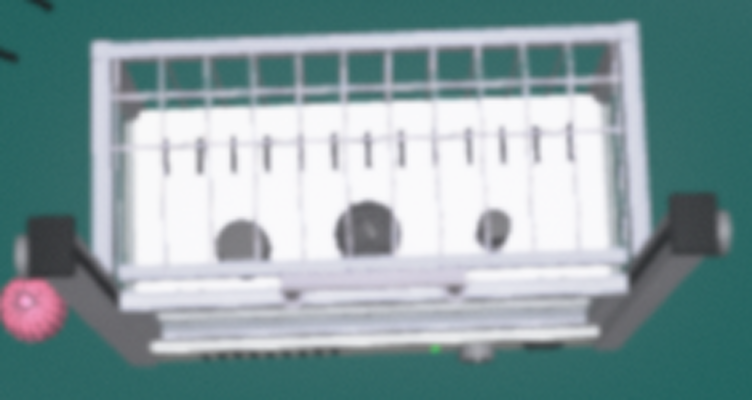

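The crop shows the ball's dome at crop (367,228), in the middle place. The flat grille is at (243,240), the slim one at (493,228), and pink is outside the cabinet at (33,310). Moving above the handle.

Request:
jog_arm --rot '[[0,0,0.074],[0,0,0.074],[0,0,0.074],[0,0,0.074],[0,0,0.074],[0,0,0.074],[0,0,0.074],[0,0,0.074],[0,0,0.074],[0,0,0.076]]' --delta_pos '[[0.038,0.048,0.01],[0.038,0.048,0.01],[0.038,0.048,0.01],[0.038,0.048,0.01],[0.038,0.048,0.01],[0.038,0.048,0.01],[0.038,0.048,0.01],[0.038,0.048,0.01],[0.038,0.048,0.01],[0.038,0.048,0.01]]' --fingers '[0.5,0.5,0.5,0.5,0.5,0.5,0.5,0.5,0.5,0.5]' --newtons 40

```text
time: 2.3
ee_pos: [0.5146, -0.1108, 0.3068]
orientation: [0.0, 0.689, 0.725, 0.0]
force: [0.8, -0.9, 0.1]
finger_gap: 0.0429
grip_force: 0.0
```

Request:
jog_arm --rot '[[0,0,0],[0,0,0],[0,0,0],[0,0,0],[0,0,0]]' --delta_pos '[[0.034,0.036,0],[0.034,0.036,0],[0.034,0.036,-0.02],[0.034,0.036,-0.02],[0,0,0]]' --fingers '[0.5,0.5,0.5,0.5,0.5]'

```text
time: 2.8
ee_pos: [0.6173, -0.0014, 0.2723]
orientation: [-0.002, 0.689, 0.724, -0.001]
force: [0.7, -2.0, -1.2]
finger_gap: 0.0426
grip_force: 0.0
```

```bash
python3 - <<'E'
from h import *
im,d=manip.get_image("wrist"); cv2.imwrite("pics/w1.png",im)
o=manip.get_obs(); print(o["ee_pos"],o["joints"])
for r in manip.tip_of("sash_handle","wrist")[:2]: print(r["point"],r["p"])
for r in manip.trace("sash_handle","wrist")[:1]:
    P=world("wrist",r["region"],d);P=P[P[:,2]>.19];print(P.min(0),P.max(0),np.median(P,0))
E
```

```text
[ 0.61614547 -0.00295696  0.27391593] [-4.79429984e-03  3.15226655e-01  2.91299002e-01  1.55059538e+00
 -9.98990586e-06  1.51766621e+00]
[0.6192, -0.0071, 0.2122] 0.57
[ 0.60876341 -0.06823226  0.19019686] [0.62537621 0.04802972 0.22142903] [ 0.61660552 -0.00167911  0.21846651]
```

Request:
jog_arm --rot '[[0,0,0],[0,0,0],[0,0,0],[0,0,0],[0,0,0],[0,0,0],[0,0,0],[0,0,0]]' --delta_pos '[[0,0,-0.038],[0,0,-0.038],[0,0,-0.038],[0,0,0],[0,0,0],[0,0,0],[0,0,0],[0,0,0]]' --fingers '[0.5,0.5,0.5,0.5,0,0,0,0]'

```text
time: 3.75
ee_pos: [0.6182, -0.005, 0.1936]
orientation: [0.003, 0.691, 0.723, 0.002]
force: [5.4, -1.0, 1.3]
finger_gap: 0.0103
grip_force: 39.0
```

Request:
jog_arm --rot '[[0,0,0],[0,0,0],[0,0,0],[0,0,0],[0,0,0],[0,0,0],[0,0,0],[0,0,0]]' --delta_pos '[[0,0,0.024],[0,0,0.024],[0,0,0.024],[0,0,0.024],[0,0,0.024],[0,0,0.024],[0,0,0],[0,0,0]]' --fingers '[0,0,0,0,0,0,0,0]'

```text
time: 4.55
ee_pos: [0.6181, -0.0049, 0.3001]
orientation: [0.002, 0.691, 0.723, 0.002]
force: [7.0, -0.7, -4.6]
finger_gap: 0.0102
grip_force: 42.7
```

Request:
jog_arm --rot '[[0,0,0],[0,0,0],[0,0,0],[0,0,0],[0,0,0]]' --delta_pos '[[0,0,0.004],[0,0,0],[0,0,0],[0,0,0],[0,0,0]]' --fingers '[0,0,0,0.5,0.5]'

```text
time: 5.05
ee_pos: [0.6159, -0.0047, 0.3032]
orientation: [0.001, 0.691, 0.723, 0.001]
force: [-0.6, -0.0, 0.2]
finger_gap: 0.0386
grip_force: 0.0
```

Request:
jog_arm --rot '[[0,0,0],[0,0,0],[0,0,0],[0,0,0]]' --delta_pos '[[0,0,0.02],[0,0,0.04],[0,0,0.04],[0,0,0]]' --fingers '[0.5,0.5,0.5,0.5]'

```text
time: 5.45
ee_pos: [0.6158, -0.0045, 0.3828]
orientation: [0.003, 0.691, 0.723, 0.003]
force: [0.0, 0.3, 0.4]
finger_gap: 0.0426
grip_force: 0.0
```

```bash
python3 - <<'E'
from h import *
im,d=manip.get_image("side"); cv2.imwrite("pics/s1.png",im)
o=manip.get_obs(); print(o["ee_pos"],o["time"])
for r in manip.tip_of("sash_handle","side")[:2]: print(r["point"],r["p"])
for r in manip.tip_of("ball_grille_center","side")[:5]: print(r["point"],r["p"])
E
```

```text
[ 0.61607488 -0.00458568  0.3805857 ] 5.5
[0.6182, -0.0046, 0.3118] 0.68
[0.6121, -0.0087, 0.0519] 0.21
[0.6349, 0.2499, 0.0273] 0.81
[0.5191, 0.0897, 0.0321] 0.74
[0.6209, -0.0077, -0.0011] 0.68
[0.5208, -0.1196, 0.0269] 0.52
```

View pics/s1.png

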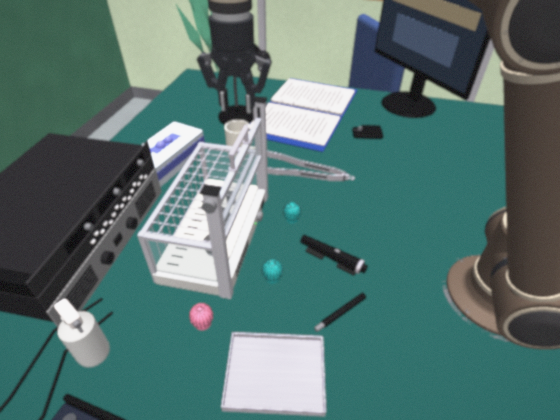

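Request:
jog_arm --rot '[[0,0,0.0943],[0,0,0.0943],[0,0,0.0943],[0,0,0.0943],[0,0,0.0943],[0,0,0.0943],[0,0,0.0943],[0,0,0.0943],[0,0,0.0943],[0,0,0.0943]]' --delta_pos '[[-0.0135,-0.0455,0],[-0.0135,-0.0455,0],[-0.0135,-0.0455,0],[-0.0135,-0.0455,0],[-0.0135,-0.0455,0],[-0.0135,-0.0455,0],[-0.0135,-0.0455,0],[-0.0135,-0.0455,0],[-0.0135,-0.0455,-0.04],[-0.0135,-0.0455,-0.04]]' --fingers '[1,1,1,1,1,1,1,1,1,1]'

```text
time: 6.6
ee_pos: [0.5138, -0.3471, 0.3159]
orientation: [0.0, 0.019, 1.0, -0.0]
force: [1.3, -0.3, 0.7]
finger_gap: 0.0852
grip_force: 0.0
```

Request:
jog_arm --rot '[[0,0,0],[0,0,0],[0,0,0],[0,0,0],[0,0,0]]' --delta_pos '[[0,0,-0.06],[0,0,-0.06],[0,0,-0.06],[0,0,0],[0,0,0]]' --fingers '[1,1,1,1,1]'

```text
time: 7.1
ee_pos: [0.5138, -0.3453, 0.1818]
orientation: [-0.001, 0.022, 1.0, 0.001]
force: [-0.0, -0.3, 1.5]
finger_gap: 0.0852
grip_force: 0.0
```

```bash
python3 - <<'E'
from h import *
im,d=manip.get_image("wrist"); cv2.imwrite("pics/w2.png",im)
o=manip.get_obs(); print(o["ee_pos"],o["orientation"],o["joints"])
for n in ("tongs_grip","tongs_tips"):
  for r in manip.tip_of(n,"wrist")[:2]: print(n,r["point"],r["p"])
for r in manip.trace("tongs","wrist")[:1]:
    P=world("wrist",r["region"],d);P=P[(P[:,2]<.05)]
    for a in np.arange(.36,.70,.03):
        s=P[abs(P[:,0]-a)<.006]
        if len(s): print("  x%.3f y %.3f..%.3f mid %.4f z%.3f"%(a,s[:,1].min(),s[:,1].max(),(s[:,1].min()+s[:,1].max())/2,np.percentile(s[:,2],90)))
E
```

```text
[ 0.5151045  -0.34610595  0.18400898] [ 9.30675804e-04  2.19284689e-02  9.99758926e-01 -6.04328500e-04] [-5.91620027e-01  3.09518149e-01  8.68331879e-02  1.34589207e+00
 -1.38129729e-05 -5.47759562e-01]
  x0.390 y -0.351..-0.335 mid -0.3429 z0.015
  x0.420 y -0.361..-0.330 mid -0.3451 z0.024
  x0.450 y -0.369..-0.323 mid -0.3459 z0.025
  x0.480 y -0.372..-0.324 mid -0.3481 z0.025
  x0.510 y -0.373..-0.321 mid -0.3472 z0.025
  x0.540 y -0.376..-0.323 mid -0.3494 z0.026
  x0.570 y -0.383..-0.320 mid -0.3518 z0.026
  x0.600 y -0.391..-0.314 mid -0.3528 z0.026
  x0.630 y -0.400..-0.309 mid -0.3547 z0.026
  x0.660 y -0.400..-0.307 mid -0.3534 z0.027
  x0.690 y -0.401..-0.307 mid -0.3537 z0.008
```

Request:
jog_arm --rot '[[0,0,0],[0,0,0],[0,0,0],[0,0,0],[0,0,0],[0,0,0],[0,0,0],[0,0,0],[0,0,0],[0,0,0]]' --delta_pos '[[0,-0.0015,-0.06],[0,0,-0.06],[0,0,-0.06],[0,0,-0.04],[0,0,-0.025],[0,0,0],[0,0,0],[0,0,0],[0,0,0],[0,0,0]]' --fingers '[1,1,1,1,1,1,0.53,0.53,0.53,0.53]'

```text
time: 8.3
ee_pos: [0.5163, -0.3481, 0.001]
orientation: [0.002, 0.022, 1.0, -0.001]
force: [0.2, -0.1, 5.9]
finger_gap: 0.0454
grip_force: 7.7
```

Request:
jog_arm --rot '[[0,0,0],[0,0,0],[0,0,0],[0,0,0],[0,0,0],[0,0,0],[0,0,0],[0,0,0]]' --delta_pos '[[0,0,0.01],[0,0,0.02],[0,0,0.03],[0,0,0.03],[0,0,0.03],[0,0,0.02],[0,0,0],[0,0,0]]' --fingers '[0.53,0.53,0.53,0.53,0.53,0.53,0.53,0.53]'

```text
time: 9.1
ee_pos: [0.5146, -0.347, 0.1034]
orientation: [0.0, 0.022, 1.0, -0.0]
force: [-0.7, 0.2, -1.1]
finger_gap: 0.0452
grip_force: 5.8
```

```bash
python3 - <<'E'
from h import *
o=manip.get_obs(); print(o["ee_pos"],o["grip_force"])
for c in ("side","top"):
    im,d=manip.get_image(c)
    for n in ("tongs_grip","tongs_tips"):
        print(c,n,[(np.round(r["point"],3),round(r["p"],2)) for r in manip.tip_of(n,c)][:2])
    for r in manip.trace("tongs",c)[:1]:
        P=world(c,r["region"],d);P=P[(P[:,1]<-.28)&(P[:,2]>.05)&(P[:,2]<.2)]
        for a in np.arange(.38,.70,.03):
            s=P[abs(P[:,0]-a)<.008]
            if len(s)>4: print("  x%.3f y %.3f..%.3f z %.3f..%.3f med%.3f"%(a,s[:,1].min(),s[:,1].max(),s[:,2].min(),s[:,2].max(),np.median(s[:,2])))
    if c=="top":
        for r in manip.trace("ball_grille",c):
            P=world(c,r["region"],d); P=P[(P[:,2]>.075)&(P[:,2]<.13)]
            if len(P)>10: print("ball",P.min(0),P.max(0),np.median(P,0))
E
```

```text
[ 0.51455888 -0.34701608  0.10341424] 5.811362222520984
side tongs_grip [(array([ 0.511, -0.343,  0.112]), 0.62)]
side tongs_tips [(array([ 0.665, -0.355,  0.117]), 0.69)]
  x0.380 y -0.347..-0.330 z 0.110..0.116 med0.112
  x0.410 y -0.353..-0.327 z 0.103..0.123 med0.116
  x0.440 y -0.364..-0.321 z 0.100..0.123 med0.115
  x0.470 y -0.368..-0.319 z 0.101..0.125 med0.112
  x0.500 y -0.368..-0.320 z 0.101..0.124 med0.113
  x0.530 y -0.327..-0.321 z 0.103..0.123 med0.113
  x0.560 y -0.376..-0.319 z 0.102..0.126 med0.114
  x0.590 y -0.380..-0.316 z 0.102..0.125 med0.113
  x0.620 y -0.389..-0.310 z 0.103..0.126 med0.115
  x0.650 y -0.392..-0.311 z 0.101..0.126 med0.114
  x0.680 y -0.391..-0.388 z 0.103..0.125 med0.113
top tongs_grip [(array([ 0.513, -0.35 ,  0.11 ]), 0.72)]
top tongs_tips [(array([ 0.615, -0.002,  0.049]), 0.32)]
  x0.410 y -0.354..-0.327 z 0.105..0.124 med0.120
  x0.440 y -0.362..-0.324 z 0.098..0.125 med0.114
  x0.470 y -0.365..-0.324 z 0.100..0.126 med0.115
  x0.500 y -0.327..-0.325 z 0.109..0.119 med0.113
  x0.530 y -0.329..-0.297 z 0.115..0.197 med0.121
  x0.560 y -0.373..-0.323 z 0.103..0.125 med0.117
  x0.590 y -0.381..-0.319 z 0.103..0.125 med0.118
  x0.620 y -0.386..-0.315 z 0.101..0.126 med0.118
  x0.650 y -0.388..-0.315 z 0.101..0.126 med0.116
  x0.680 y -0.317..-0.315 z 0.104..0.125 med0.116
ball [ 0.67855574 -0.01799206  0.0895724 ] [0.70202741 0.0204117  0.10925386] [ 6.87301365e-01 -1.17437662e-04  1.01229757e-01]
ball [ 0.37131806 -0.39190639  0.0974248 ] [ 0.68136685 -0.31444673  0.12746525] [ 0.5422666  -0.33609197  0.11655979]
```

Request:
jog_arm --rot '[[0,0,0],[0,0,0],[0,0,0],[0,0,0],[0,0,0],[0,0,0]]' --delta_pos '[[-0.02,0,0],[-0.04,0,0],[-0.04,0,0],[-0.04,0,0],[-0.015,0.02,0],[0,0.04,0]]' --fingers '[0.53,0.53,0.53,0.53,0.53,0.53]'

```text
time: 10.15
ee_pos: [0.3967, -0.3027, 0.1031]
orientation: [-0.0, 0.024, 1.0, -0.0]
force: [0.4, -0.3, -1.5]
finger_gap: 0.0454
grip_force: 5.8
```

Request:
jog_arm --rot '[[0,0,0],[0,0,0],[0,0,0],[0,0,0],[0,0,0],[0,0,0],[0,0,0],[0,0,0],[0,0,0],[0,0,0]]' --delta_pos '[[0,0.05,0],[0,0.05,0],[0,0.05,0],[0,0.05,0],[0,0.05,0],[0,0.05,0],[0,0.05,0],[0,0.04,0],[0,0.02,0],[0,0,0]]' --fingers '[0.53,0.53,0.53,0.53,0.53,0.53,0.53,0.53,0.53,0.53]'

```text
time: 11.15
ee_pos: [0.3982, 0.0071, 0.1032]
orientation: [0.0, 0.02, 1.0, 0.0]
force: [0.4, -0.2, -0.7]
finger_gap: 0.0452
grip_force: 5.8
```

Request:
jog_arm --rot '[[0,0,0],[0,0,0],[0,0,0],[0,0,0],[0,0,0]]' --delta_pos '[[0,0,-0.016],[0,0,-0.016],[0,0,-0.014],[0,0,0],[0,0,0]]' --fingers '[0.53,0.53,0.53,0.53,0.53]'

```text
time: 11.65
ee_pos: [0.3978, 0.0051, 0.068]
orientation: [-0.001, 0.023, 1.0, -0.0]
force: [-0.6, -0.4, -0.8]
finger_gap: 0.0452
grip_force: 5.8
```

```bash
python3 - <<'E'
from h import *
o=manip.get_obs(); print(o["ee_pos"],o["grip_force"],o["orientation"])
im,d=manip.get_image("wrist"); cv2.imwrite("pics/w3.png",im)
for n in ("tongs_tips","ball_grille_center"):
    print(n,[(np.round(r["point"],3),round(r["p"],2)) for r in manip.tip_of(n,"wrist")][:4])
im,d=manip.get_image("side"); cv2.imwrite("pics/s3.png",im)
for n in ("tongs_grip","tongs_tips","ball_grille_center"):
    print(n,[(np.round(r["point"],3),round(r["p"],2)) for r in manip.tip_of(n,"side")][:4])
E
```

```text
[0.39778079 0.00510267 0.06797986] 5.812958031456219 [-6.84783252e-04  2.25443402e-02  9.99745609e-01 -4.40141297e-05]
tongs_tips []
ball_grille_center [(array([0.52 , 0.09 , 0.031]), 0.7)]
tongs_grip [(array([0.398, 0.009, 0.079]), 0.65)]
tongs_tips [(array([ 0.549, -0.003,  0.08 ]), 0.72)]
ball_grille_center [(array([0.521, 0.089, 0.03 ]), 0.81), (array([0.633, 0.25 , 0.028]), 0.68), (array([ 0.619, -0.008, -0.002]), 0.65)]
```

View pics/w3.png

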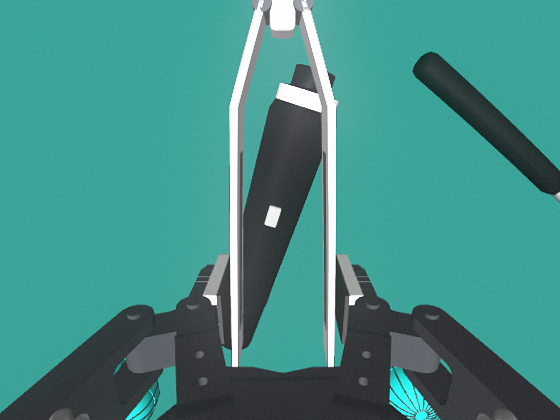

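Request:
jog_arm --rot '[[0,0,0],[0,0,0],[0,0,0],[0,0,0],[0,0,0],[0,0,0],[0,0,0],[0,0,0]]' --delta_pos '[[0.02,0,0],[0.03,0,0],[0.03,0,0],[0.03,0,0],[0.03,0,0],[0.02,0,0],[0.016,0,0],[0,0,0]]' --fingers '[0.53,0.53,0.53,0.53,0.53,0.53,0.53,0.53]'

```text
time: 12.8
ee_pos: [0.5321, 0.0056, 0.0683]
orientation: [0.0, 0.022, 1.0, 0.0]
force: [0.0, 0.2, -0.5]
finger_gap: 0.0454
grip_force: 5.8
```

```bash
python3 - <<'E'
from h import *
o=manip.get_obs(); print(o["ee_pos"],o["grip_force"],o["force"])
a=manip.get_image("top")[0]; 
print([(np.round(r["point"],3),round(r["p"],2)) for n in ("tongs_tips","ball_grille_center") for r in manip.tip_of(n,"top")])
b=manip.get_image("side")[0]
print([(np.round(r["point"],3),round(r["p"],2)) for n in ("tongs_tips","ball_grille_center") for r in manip.tip_of(n,"side")])
f=lambda i,y,x:cv2.resize(i[y:y+130,x:x+170],(680,520),interpolation=cv2.INTER_CUBIC)[:, :]
cv2.imwrite("pics/t4.png",cv2.resize(np.hstack([f(a,95,190),f(b,160,120)]),(800,306)))
E
```

```text
[0.53205287 0.00562514 0.06825941] 5.813677341830044 [ 0.01936673  0.24290338 -0.49378657]
[(array([0.634, 0.247, 0.029]), 0.78), (array([ 0.524, -0.121,  0.032]), 0.66), (array([0.69 , 0.001, 0.077]), 0.4)]
[(array([ 0.615, -0.007,  0.048]), 0.25), (array([0.633, 0.249, 0.027]), 0.91), (array([ 0.523, -0.12 ,  0.03 ]), 0.51), (array([0.672, 0.084, 0.072]), 0.27)]
```

View pics/t4.png

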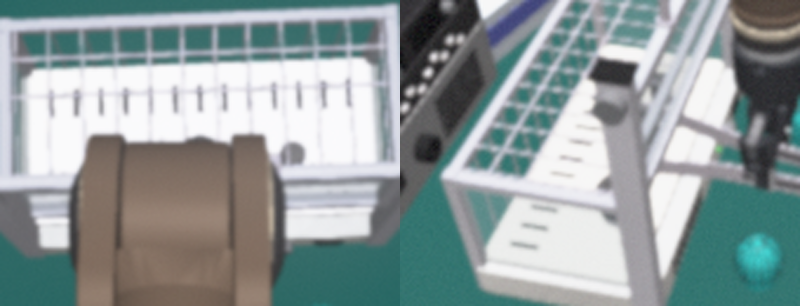

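Request:
jog_arm --rot '[[0,0,0],[0,0,0],[0,0,0],[0,0,0],[0,0,0],[0,0,0],[0,0,0],[0,0,0]]' --delta_pos '[[0.004,0,0],[0,0,0],[0,0,0],[0,0,0],[0,0,0],[0,0,0],[0,0,0],[0,0,0]]' --fingers '[0.53,0.5,0.47,0.44,0.41,0.38,0.3,0.3]' --newtons 60

```text
time: 13.9
ee_pos: [0.5332, 0.0056, 0.0686]
orientation: [-0.0, 0.022, 1.0, 0.0]
force: [0.1, -0.6, 0.4]
finger_gap: 0.0331
grip_force: 60.2
```

Request:
jog_arm --rot '[[0,0,0],[0,0,0],[0,0,0],[0,0,0],[0,0,0],[0,0,0]]' --delta_pos '[[0,0,0.01],[0,0,0.012],[0,0,0.012],[0,0,0.006],[0,0,0],[0,0,0]]' --fingers '[0.25,0.25,0.25,0.25,0.25,0.25]'

```text
time: 14.5
ee_pos: [0.5333, 0.0056, 0.0986]
orientation: [0.0, 0.022, 1.0, -0.0]
force: [-0.3, -0.7, -2.4]
finger_gap: 0.0333
grip_force: 60.1
```

```bash
python3 - <<'E'
from h import *
o=manip.get_obs(); print(o["ee_pos"],o["grip_force"],o["force"],o["finger_gap"])
b=manip.get_image("side")[0]
print([(n,np.round(r["point"],3),round(r["p"],2)) for n in ("tongs_tips","ball_grille_center") for r in manip.tip_of(n,"side")])
cv2.imwrite("pics/t5.png",cv2.resize(b[150:290,140:320],None,fx=4,fy=4,interpolation=cv2.INTER_CUBIC))
E
```

```text
[0.53327123 0.00556364 0.09863604] 60.13339877128601 [-0.27635203 -0.73496191 -2.41821497] 0.03325538774831256
[('ball_grille_center', array([0.632, 0.252, 0.029]), 0.94), ('ball_grille_center', array([0.522, 0.088, 0.031]), 0.88), ('ball_grille_center', array([ 0.522, -0.12 ,  0.026]), 0.5)]
```

View pics/t5.png

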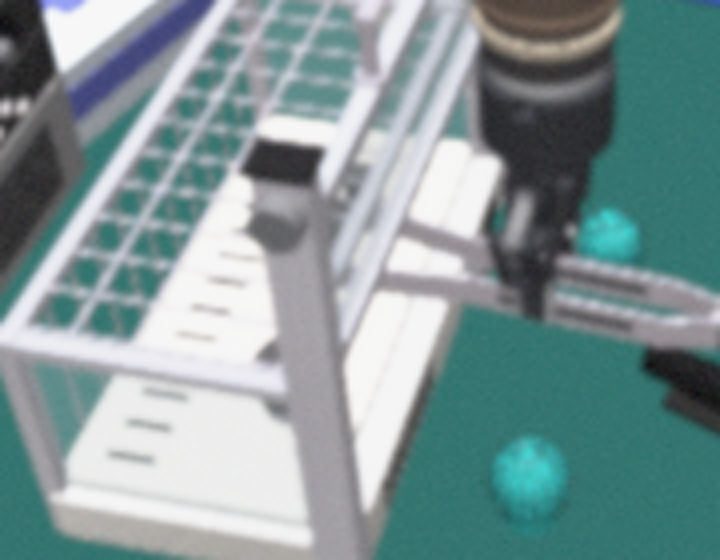

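Request:
jog_arm --rot '[[0,0,0],[0,0,0],[0,0,0],[0,0,0],[0,0,0],[0,0,0],[0,0,0],[0,0,0],[0,0,0]]' --delta_pos '[[-0.015,0,0],[-0.03,0,0],[-0.03,0,0],[-0.03,0,0],[-0.03,0,0],[-0.03,0,0],[-0.03,0,0],[-0.015,0,0],[0,0,0]]' --fingers '[0.25,0.25,0.25,0.25,0.25,0.25,0.25,0.25,0.25]'

```text
time: 15.55
ee_pos: [0.3743, 0.0056, 0.0985]
orientation: [-0.0, 0.022, 1.0, -0.0]
force: [-0.2, 0.3, -2.2]
finger_gap: 0.0331
grip_force: 60.1
```

```bash
python3 - <<'E'
from h import *
o=manip.get_obs(); print(o["ee_pos"],o["grip_force"],o["force"],o["finger_gap"])
b=manip.get_image("side")[0]
print([(n,np.round(r["point"],3),round(r["p"],2)) for n in ("tongs_tips","ball_grille_center","sash_handle") for r in manip.tip_of(n,"side")])
cv2.imwrite("pics/t6.png",cv2.resize(b[110:290,140:380],None,fx=3.2,fy=3.2,interpolation=cv2.INTER_CUBIC))
E
```

```text
[0.37425439 0.00557844 0.09851989] 60.13164281845093 [-0.19845465  0.34918499 -2.2091963 ] 0.0330695271355029
[('tongs_tips', array([ 0.526, -0.003,  0.109]), 0.59), ('ball_grille_center', array([ 0.525, -0.001,  0.106]), 0.84), ('ball_grille_center', array([0.634, 0.247, 0.03 ]), 0.63), ('ball_grille_center', array([0.522, 0.089, 0.03 ]), 0.62), ('ball_grille_center', array([ 0.522, -0.12 ,  0.028]), 0.6), ('sash_handle', array([ 0.618, -0.008,  0.315]), 0.64)]
```

View pics/t6.png

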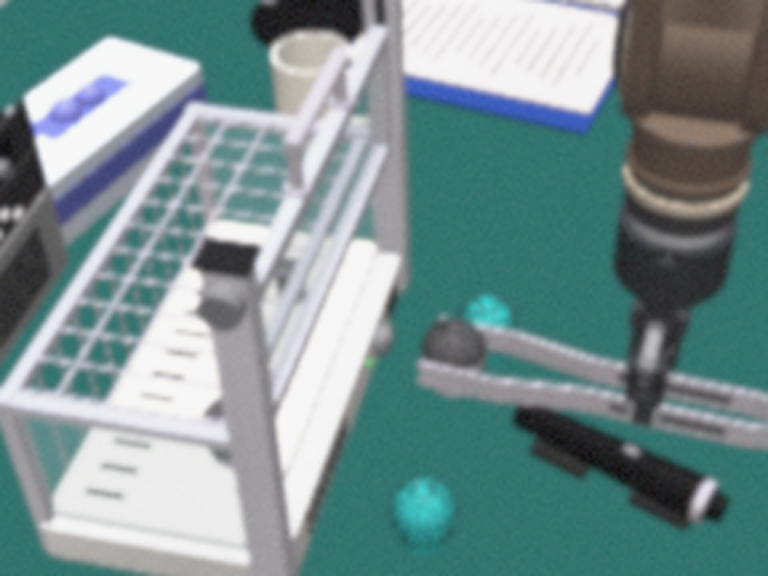

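The ball grille sits in the pads at crop (452,343) and the sash is still up. Carrying it to the tray.

Request:
jog_arm --rot '[[0,0,0],[0,0,0],[0,0,0],[0,0,0],[0,0,0],[0,0,0],[0,0,0],[0,0,0],[0,0,0],[0,0,0]]' --delta_pos '[[-0.01,0.01,0.01],[-0.01,0.025,0],[-0.01,0.035,0],[-0.01,0.04,0],[-0.01,0.04,0],[-0.01,0.04,0],[-0.01,0.04,0],[-0.01,0.04,0],[-0.01,0.04,0],[-0.007,0.04,0]]' --fingers '[0.25,0.25,0.25,0.25,0.25,0.25,0.25,0.25,0.25,0.25]'

```text
time: 16.75
ee_pos: [0.3021, 0.2698, 0.1065]
orientation: [-0.0, 0.022, 1.0, 0.0]
force: [0.8, -0.1, -1.4]
finger_gap: 0.0331
grip_force: 60.1
```

Request:
jog_arm --rot '[[0,0,0],[0,0,0],[0,0,0],[0,0,0],[0,0,0],[0,0,0],[0,0,0],[0,0,0],[0,0,0],[0,0,0]]' --delta_pos '[[0,0.035,0],[0,0.025,0],[0,0.015,0],[0,0,0],[0,0,0],[0,0,0],[0,0,0],[0,0,0],[0,0,0],[0,0,0]]' --fingers '[0.25,0.25,0.25,0.25,0.25,0.25,0.25,0.25,0.25,0.25]'

```text
time: 17.75
ee_pos: [0.3031, 0.3241, 0.1061]
orientation: [0.0, 0.022, 1.0, 0.0]
force: [0.4, 0.6, -2.2]
finger_gap: 0.033
grip_force: 60.2
```

```bash
python3 - <<'E'
from h import *
o=manip.get_obs(); print(o["time"],o["ee_pos"],o["grip_force"],o["force"],o["finger_gap"])
for c in ("side","top"):
    manip.get_image(c)
    print(c,[(n,np.round(r["point"],3),round(r["p"],2)) for n in ("tongs_tips","ball_grille_center","sash_handle","tray_center") for r in manip.tip_of(n,c)])
E
```

```text
17.75 [0.30306612 0.32412712 0.10613278] 60.15347957611084 [ 0.39425554  0.56828726 -2.16967953] 0.03303630197043081
side [('tongs_tips', array([0.456, 0.315, 0.113]), 0.63), ('ball_grille_center', array([0.453, 0.318, 0.113]), 0.98), ('ball_grille_center', array([0.521, 0.091, 0.029]), 0.96), ('ball_grille_center', array([0.634, 0.253, 0.029]), 0.8), ('ball_grille_center', array([ 0.522, -0.118,  0.028]), 0.7), ('sash_handle', array([ 0.617, -0.007,  0.313]), 0.6), ('tray_center', array([0.45 , 0.319, 0.005]), 0.63)]
top [('tongs_tips', array([0.455, 0.318, 0.114]), 0.56), ('ball_grille_center', array([0.454, 0.316, 0.114]), 0.93), ('ball_grille_center', array([0.632, 0.245, 0.026]), 0.8), ('ball_grille_center', array([0.518, 0.093, 0.028]), 0.73), ('ball_grille_center', array([ 0.523, -0.121,  0.031]), 0.63), ('sash_handle', array([ 0.618, -0.007,  0.312]), 0.7), ('tray_center', array([0.451, 0.316, 0.004]), 0.78), ('tray_center', array([0.671, 0.087, 0.074]), 0.31)]
```

```bash
python3 -c "
from workcell import manip
print(manip.job_done())"
```

```text
the job is handed in; nothing more can be done
None
```

The job is handed in: the sash is fully up and the tongs are holding the ball grille still, about 11 cm above the middle of the tray. The hand-in gave no verdict.

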